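# Draw the disc-cutter punch up to its stop

## Task

Draw the larger of the two punches straight up through its guide, without wrenching it sideways, until you feel it come up against the spring stop hidden inside its stand, so that a sheet of metal could be slid in under it. Finish holding it there in the gripper, pulled lightly against the stop (a few newtons more than its weight) and still; do not let go of it, and leave the small punch and everything else on the table alone.

Things in the scene. Friction and masses are not known exactly. Their poses are not given: they have to be found in the camera images.
- punch_large: The thicker of two upright plain steel punches, the one to draw up: a loose rod 20 mm in diameter, 172 mm long with its head, 0.3 to 0.55 kg. A collar 32 mm in diameter, 26 to 34 mm above its tip, is hidden inside the stand. Origin: centre of its lower end (tip); z points up along the rod. At the start it is fully down, tip 20 mm above the table.
- punch_large_head (a point): Centre of the top of the large punch's flat head, 28 mm in diameter and 6 mm thick; 172 mm above its tip, so 192 mm above the table when fully down. 48 mm of plain rod shows between the stand's top face and the underside of the head.
- stand_large: The large punch's disc-cutter stand, an upright steel block 76 x 76 x 138 mm fixed to the table at any yaw. Upward: die block with a hole 10 mm deep (0 to 30 mm), open throat for the sheet metal (30 to 37 mm), closed chamber, guide plate (108 to 138 mm) with a vertical bore 1 mm wider than the punch. Origin: centre of its underside, on the bore's axis; z up.
- stand_large_mouth (a point): Centre of the bore's mouth in the top face of the large punch's stand, 138 mm above the table.
- stop (a joint): How far the spring stop hidden in the large punch's stand is pushed up: 0 untouched to 0.02 m. The punch's collar meets it from below once the punch has risen 20 to 34 mm (different every time, not told). It resists with 1.3 N at first, then 0.8 N more per mm. Held lightly: 1 to 12 mm (2 to 11 N besides the punch's weight); beyond 16 mm it is overstrained.
- punch_small: The thinner punch, 12 mm in diameter with a 20 mm head, 172 mm long, 0.16 kg, standing fully down in its own stand. Origin: centre of its tip. Leave it alone.
- stand_small: The small punch's stand: same block and size as the large punch's, but with a narrower bore. The two stands change places from one time to the next. Origin: centre of its underside.
- bangle: A loose black bangle, 72 mm across and 10 mm high. Bystander: leave it alone. Origin: centre of its underside.
- quartz: A loose grey-brown tumbled stone, 44 mm across and 30 mm high. Bystander: leave it alone. Origin: centre of its underside.
- amethyst: A loose dark stone, 32 mm across and 22 mm high. Bystander: leave it alone. Origin: centre of its underside.
- jar: A loose glass jar with metal cap, 48 mm across and 60 mm high. Bystander: leave it alone. Origin: centre of its underside.
- hammer: A loose hammer lying flat. Bystander: leave it alone. Origin: centre of its underside.
- dish: A loose white ceramic dish, 90 mm across and 28 mm high. Bystander: leave it alone. Origin: centre of its underside.
- wood_block: A loose wooden block 70 x 45 x 35 mm. Bystander: leave it alone. Origin: centre of its underside.

How it is judged:
By the outcome, as a careful person would: the job done as asked, in the order asked, and still so for the second after the job is handed in, while the arm keeps its last pose, push and grip.
It also fails if it takes over 45 s, if anything falls off the work surface, if the arm or the gripper's body presses on something with over 40 N, if the wrist force passes 120 N, or if a joint passes its speed limit or range.

## Robot

A 6-joint arm with a two-finger parallel gripper is mounted at the origin on the work surface. World frame = base frame: x ahead of the robot, y to its left, z up, the work surface at z = 0. Lengths are in mm, angles in rad, forces in N, time in s.
With the tool pointing down it reaches from about 325 to 850 mm from the base axis. Payload 4.4 kg.
Tool frame: the origin (TCP) lies between the finger pads; the fingertips stand manip.tip_extent ahead of it and the grasp point (between the pads) lies 5 mm behind it (manip.tip_extent is the distance from the TCP to the fingertips, in mm); z points along the fingers, y is the line along which they close (so a half turn about z gives the same grasp; the last joint's range is limited). The gripper opens to 94 mm and grips with 3 to 60 N. Pads are 16 mm wide; open, the fingers measure 119 mm over their backs; the gripper's body (75 mm by 177 mm) begins 78 mm behind the grasp point.
Start: joints at [-1.496, 0.207, 1.542, -0, 1.393, -0.15], TCP at [128.722, -560.409, 219.447] pointing down, gripper open.
Joint ranges: [-2.73, 2.73], [-0.86, 2.22], [0.23, 2.46], [-1.11, 4.25], [0.08, 2.63], [-2.82, 2.82]. Speed limits (rad/s): [2.79, 2.79, 3.14, 3.14, 3.14, 3.14].

## Interface

Orientations are given as a unit quaternion [x, y, z, w].
In Python, from bench import manip, cam, workorder gives the robot as it stands (manip), with the cameras (cam) and the job (workorder).
- The arm moves only by the shell command python3 steer.py FILE [FORCE], which reads ROWS from the file FILE. ROWS is 1 to 8 rows, parted by a bar, with the numbers parted by spaces; each row has 7 numbers: dx, dy, dz in shares of the most that a row can go, 1 being 50 mm, then a rotation vector rx, ry, rz in rad, then the opening from 0.0 (shut) to 1.0 (fully open); each row shifts and turns the commanded pose from where the row before left it, along the tool's axes as they then stand; what a row does not reach is not made up. A row lasts 1/10 s, in which the tool goes at most 50 mm and 0.15 rad, less where a joint would pass 70% of its speed; a pose out of reach is approached as far as the arm can. The fingers move at their own pace and stop on an object; FORCE is the grip in N (left out, the last holds). Time passes only in rows, so rows that do not move let the fingers close. It prints the time, the measured TCP pose, the force, the opening and the grip force at its end. Input that does not fit is refused with a message, and nothing moves.
- manip.read_state(): the state, without advancing time (a new reading comes with each control period).
- cam.capture(name): name is "side" or "top" or "wrist"; returns a dict with "color" (400x640x3 uint8, red, green, blue), "range_z" (400x640 float32, mm along the optical axis (not along the pixel's ray), 0 where there is no reading), "camera_matrix" (3x3 intrinsics, pixels), "distortion" ([k1, k2, p1, p2, k3] as OpenCV has them; the pictures are not rectified), "R" (3x3) and "t" (3): a world point X has camera coordinates R X + t. Camera axes: x right, y down, z forward; pixel columns grow to the right and rows downward; lengths in mm; the calibration is good to about 2 mm. A picture is of the moment at which its call begins.
- workorder.sign_off(): hands the job in; it is judged then, once.
The state is a dict: "t": time; "joints": joint angles; "dq": joint speeds; "effort": joint torques, N m; "tcp_pos": TCP position; "tcp_rot": TCP orientation; "wrist_force": force on the tool from outside, world axes, zero at the start; "moment": the same for the moment, N m; "finger_gap": opening from 0.0 (shut) to 1.0 (fully open); "grip_force": force on a finger pad.
Only numpy, scipy, OpenCV 4.12 (cv2) and the standard library are available. Lean on these libraries where they do the work, as an engineer would, in place of code of your own. Each camera call takes 0.05 s, during which the arm holds its last target. There are 200 camera calls.

## Working session

There is one attempt and no reset: what is moved stays moved. The work goes in short steps, Python scripts to look and compute and a shell command to move; the robot and the scene stay as the last step left them, time stands still between calls to the robot, and variables do not carry over. Pictures are saved under pics/ and viewed, at most 10 in all, crops included, and the job is handed in when it is done.

```bash
ls; mkdir -p pics; python3 - <<'E'
from bench import manip, cam, workorder
import cv2
for n in("top","side"):
    c=cam.capture(n); cv2.imwrite(f"pics/{n}0.png",c["color"][:,:,::-1])
s=manip.read_state(); print(s, manip.tip_extent)
E
```

```text
bench.py
pics
steer.py
{'t': 0.1, 'joints': array([-1.49549936e+00,  2.07330026e-01,  1.54277192e+00, -9.93652719e-06,
        1.39351195e+00, -1.50497265e-01]), 'dq': array([-8.38412136e-05, -8.58999714e-04, -1.11497760e-03, -7.04354166e-04,
       -4.86140726e-04,  1.46061153e-03]), 'effort': array([-5.77731462e-04, -3.71867716e+01, -2.82289749e+01,  7.01074465e-02,
        3.11301718e-02, -4.73522755e-05]), 'tcp_pos': array([ 128.66624282, -559.71294578,  218.42818031]), 'tcp_rot': array([ 9.93633280e-01,  1.12658262e-01,  3.31045773e-05, -1.01009263e-03]), 'wrist_force': array([-1.13737162,  0.1836421 , -0.48324997]), 'moment': array([0.01067003, 0.03461357, 0.01546367]), 'grip_force': 0.0, 'finger_gap': 1.0030009970380478} 14.0
```

View pics/top0.png

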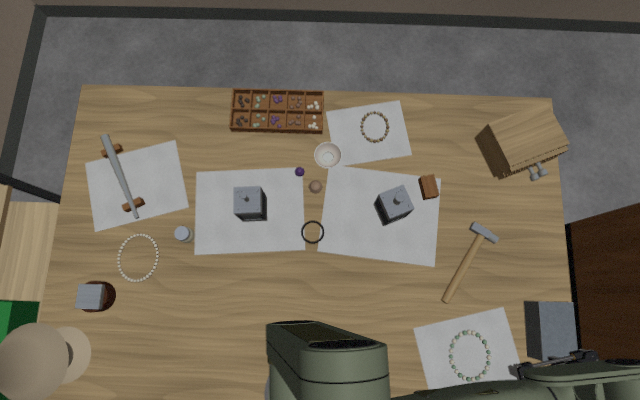

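View pics/side0.png

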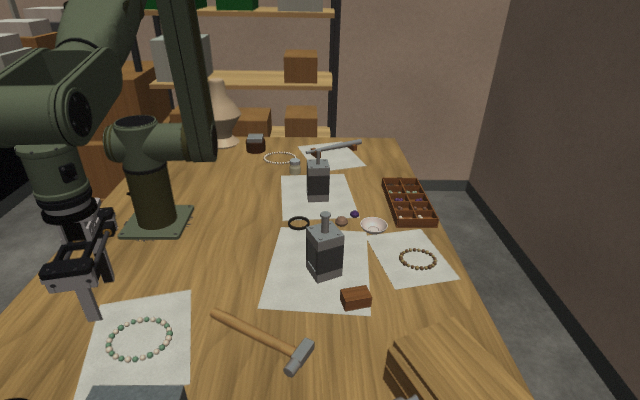

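The top view shows the stands at about (248,203) and (395,203). In the side view they are at about (318,180) and (325,250). I'll enlarge both to compare the heads.

```bash
cat > h.py <<'E'
from bench import manip, cam, workorder
import cv2, numpy as np
def unproj(c,px,z=None,plane=None):
    "pixels -> world, at given world height plane (mm) or by range"
    px=np.atleast_2d(np.float64(px)); n=cv2.undistortPoints(px[:,None],c["camera_matrix"],np.array(c["distortion"]))[:,0]
    d=np.c_[n,np.ones(len(n))]@c["R"]; o=-c["R"].T@c["t"]
    if plane is not None: return o+d*((plane-o[2])/d[:,2])[:,None]
    r=np.array([c["range_z"][int(round(y)),int(round(x))] for x,y in px]); return o+d*r[:,None]
E
python3 - <<'E'
from h import *
t=cam.capture("top");s=cam.capture("side")
r=lambda c,x,y,w,h:cv2.resize(c["color"][y:y+h,x:x+w,::-1],(400,300),interpolation=cv2.INTER_CUBIC)
cv2.imwrite("pics/crop1.png",np.vstack([np.hstack([r(t,218,178,64,48),r(t,363,178,64,48)]),np.hstack([r(s,270,140,96,72),r(s,275,206,96,72)])]))
for c in(t,s):
    v,u=np.mgrid[0:400,0:640]; P=unproj(c,np.c_[u.ravel(),v.ravel()])
    for lo,hi in((182,200),(132,143)):
        m=(abs(P[:,2]-(lo+hi)/2)<(hi-lo)/2)&(P[:,0]>250)&(P[:,0]<800)&(abs(P[:,1])<450)
        for sg in(1,-1):
            q=P[m&(P[:,1]*sg>0)]; print(lo,sg,len(q),q.mean(0).round(1) if len(q) else '',np.ptp(q,axis=0).round(1) if len(q) else '')
E
```

```text
182 1 44 [533.1 172.4 192.8] [19.8 18.8 11. ]
182 -1 83 [ 542.  -246.8  193.3] [25.1 25.3 11.7]
132 1 648 [532.1 171.8 139.1] [80.  80.8 10.9]
132 -1 596 [ 540.4 -245.1  139.1] [98.5 97.9 10.7]
182 1 16 [532.5 168.4 188.8] [17.6 12.1  9.1]
182 -1 67 [ 541.4 -250.6  189.5] [25.8 28.3 10.8]
132 1 206 [532.5 165.8 136.6] [77.7 83.9  9.9]
132 -1 470 [ 541.6 -255.4  136.6] [98.5 95.6 10.3]
```

View pics/crop1.png

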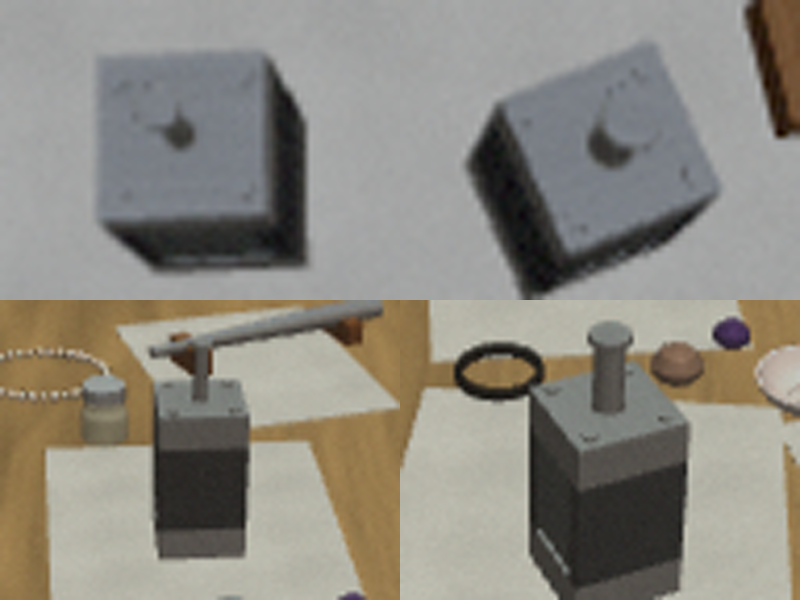

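The thick punch is the right-hand one in the top view, nearer the side camera. Its head is at about (542,-248). The other one is clearly thin. I'll move above it.

Units first: shifts go in shares of 50 mm. So 39.4 mm is 0.788, -17.7 mm is -0.354.

```bash
echo '0 0 -0.5 0 0 0 1 | 0.788 -0.354 -0.1 0 0 0 1 | 0.788 -0.354 -0.1 0 0 0 1 | 0.788 -0.354 -0.1 0 0 0 1 | 0.788 -0.354 -0.1 0 0 0 1 | 0.788 -0.354 -0.1 0 0 0 1 | 0.788 -0.354 -0.1 0 0 0 1' > m.json && python3 steer.py m.json && echo '0.788 -0.354 -0.1 0 0 0 1 | 0.788 -0.354 0 0 0 0 1 | 0.788 -0.354 0 0 0 0 1 | 0.788 -0.354 0 0 0 0 1 | 0.788 -0.354 0 0 0 0 1 | 0.788 -0.354 0 0 0 0 1 | 0 0 0 0 0 0 1 | 0 0 0 0 0 0 1' > m.json && python3 steer.py m.json; python3 - <<'E'
from h import *
c=cam.capture("wrist"); cv2.imwrite("pics/w1.png",c["color"][:,:,::-1])
s=manip.read_state();print(s["tcp_pos"],s["tcp_rot"],s["wrist_force"])
E
```

```text
t: 0.9
tcp_pos: [336.4, -402.6, 274.5]
tcp_rot: [0.994, 0.113, -0.0, -0.0]
wrist_force: [0.5, -0.5, 0.8]
finger_gap: 1.001
grip_force: 0.0
t: 1.7
tcp_pos: [542.1, -246.8, 278.9]
tcp_rot: [0.994, 0.114, -0.001, -0.0]
wrist_force: [-0.3, -0.5, 0.1]
finger_gap: 1.001
grip_force: 0.0
[ 541.49554257 -247.59034413  278.96906237] [ 9.93610297e-01  1.12863472e-01 -6.37372468e-04 -8.55421873e-05] [ 0.54029175 -0.57867162 -0.00478906]
```

View pics/w1.png

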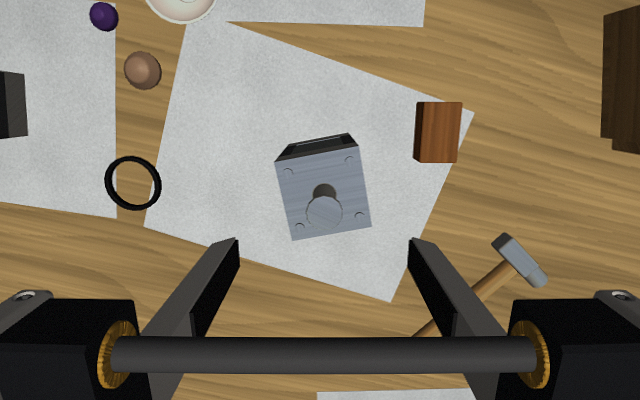

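The wrist view shows the head at about (324,211). The stand's top corners are at (275,161), (358,146), (371,226) and (293,240). Next I'll triangulate at the known heights.

```bash
python3 - <<'E'
from h import *
c=cam.capture("wrist")
print(unproj(c,[(324,211.5)],plane=192)); q=unproj(c,[(275,161),(358,146),(371,226),(293,240)],plane=138);print(q.round(1),q.mean(0))
v,u=np.mgrid[0:400,0:640]; P=unproj(c,np.c_[u.ravel(),v.ravel()])
m=(abs(P[:,2]-192)<4)&(np.hypot(P[:,0]-542,P[:,1]+247)<25); e,r=cv2.minEnclosingCircle(np.float32(P[m,:2]));print(m.sum(),P[m].mean(0),e,r)
m=(abs(P[:,2]-138)<4)&(np.hypot(P[:,0]-542,P[:,1]+247)<70); print(P[m].mean(0),cv2.minAreaRect(np.float32(P[m,:2])))
E
```

```text
[[ 541.80270229 -249.09927773  192.        ]]
[[ 560.8 -200.8  138. ]
 [ 589.7 -268.5  138. ]
 [ 521.1 -298.6  138. ]
 [ 491.3 -231.1  138. ]] [ 540.74139635 -249.74806828  138.        ]
997 [ 541.60269968 -248.62418011  190.9187693 ] (541.0389404296875, -248.88531494140625) 14.050299644470215
[ 545.34455382 -247.80949705  137.17755387] ((540.8418579101562, -248.82769775390625), (76.7598876953125, 76.1765365600586), 23.911272048950195)
```

```bash
echo '-0.01 0.026 0.4 0 0 0 0.6 | 0 0 0.6 0 0 0 0.6 | 0 0 0.6 0 0 0 0.6 | 0 0 0.4 0 0 0 0.6 | 0 0 0.2 0 0 0 0.6 | 0 0 0.16 0 0 0 0.6 | 0 0 0 0 0 0 0.6 | 0 0 0 0 0 0 0.6' > m.json && python3 steer.py m.json 5 && echo '0 0 0 0 0 0 0.35 | 0 0 0 0 0 0 0.35 | 0 0 0 0 0 0 0.28 | 0 0 0 0 0 0 0.28' > m.json && python3 steer.py m.json; python3 - <<'E'
from h import *
c=cam.capture("wrist"); cv2.imwrite("pics/w2.png",c["color"][:,:,::-1])
print(manip.read_state()["wrist_force"])
E
```

```text
t: 2.6
tcp_pos: [542.3, -249.7, 162.6]
tcp_rot: [0.994, 0.112, 0.001, 0.001]
wrist_force: [0.3, -0.1, -0.1]
finger_gap: 0.599
grip_force: 0.0
t: 3.0
tcp_pos: [541.9, -248.7, 161.8]
tcp_rot: [0.994, 0.113, 0.0, -0.0]
wrist_force: [-0.9, 5.1, 2.9]
finger_gap: 0.301
grip_force: 2.6
[0.48384281 2.35145408 2.04889502]
```

View pics/w2.png

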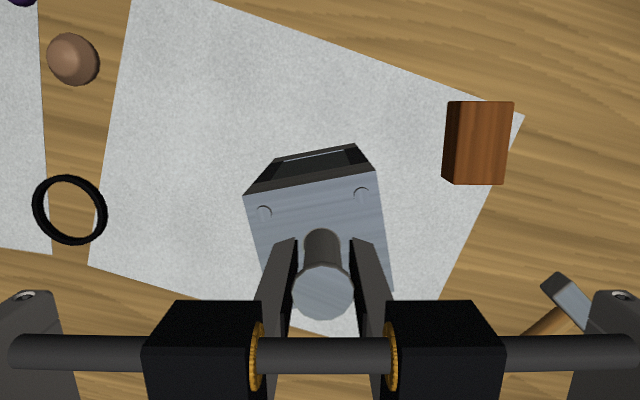

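The fingers stopped at a 28 mm gap, so they are touching the head rather than the rod. The image shows the head at about (322,290) between the fingers. I'll open, go 6 mm lower and try again. The side force is about +y, so I'll also re-centre.

In the tool's units: 6.5 mm is 0.13.

```bash
echo '0 0 0 0 0 0 0.45 | 0 0 0 0 0 0 0.45 | 0 0 0.13 0 0 0 0.45 | 0 0 0 0 0 0 0.45 | 0 0 0 0 0 0 0.3 | 0 0 0 0 0 0 0.15 | 0 0 0 0 0 0 0.15 | 0 0 0 0 0 0 0.15' > m.json && python3 steer.py m.json 5;  python3 - <<'E'
from h import *
c=cam.capture("side"); cv2.imwrite("pics/s2.png",cv2.resize(c["color"][176:296,260:380,::-1],(600,600),interpolation=cv2.INTER_CUBIC))
s=manip.read_state();print(s["wrist_force"],s["moment"],s["finger_gap"]*94,s["tcp_pos"])
E
```

```text
t: 3.85
tcp_pos: [541.6, -248.5, 154.8]
tcp_rot: [0.994, 0.113, -0.0, -0.0]
wrist_force: [-0.8, 2.5, 0.3]
finger_gap: 0.292
grip_force: 5.0
[-0.01761732  1.30410252  0.43058185] [0.31387222 0.06790198 0.05279042] 28.050131654069006 [ 541.63628753 -248.4600072   154.83011714]
```

View pics/s2.png

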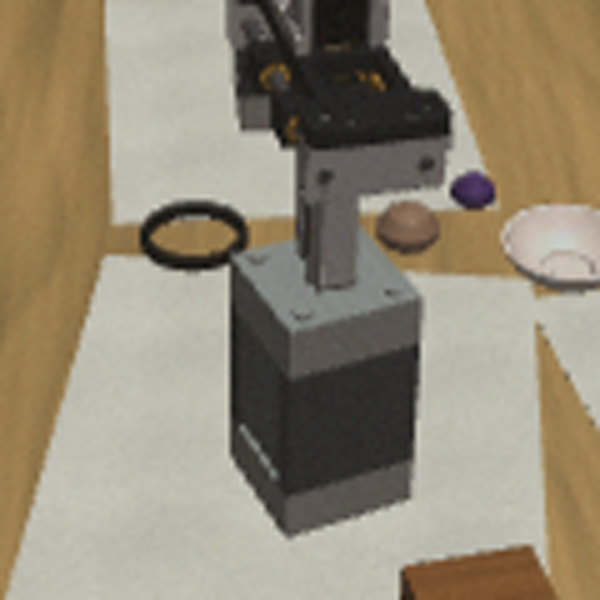

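The picture shows flat finger plates straddling the head, so a vertical tool can only grip the head's rim. I'll hold it there, with the head centred on the pads (TCP z about 184).

In the tool's units: -0.3 mm is -0.006, -15 mm is -0.3.

```bash
echo '0 0 0 0 0 0 0.45 | 0 0 0 0 0 0 0.45 | 0 -0.006 -0.3 0 0 0 0.45 | 0 0 -0.29 0 0 0 0.45 | 0 0 0 0 0 0 0.33 | 0 0 0 0 0 0 0.2 | 0 0 0 0 0 0 0.2 | 0 0 0 0 0 0 0.2' > m.json && python3 steer.py m.json 8;  echo '0 0 0 0 0 0 0.2 | 0 0 0 0 0 0 0.2 | 0 0 0 0 0 0 0.2 | 0 0 0 0 0 0 0.2' > m.json && python3 steer.py m.json 45; python3 - <<'E'
from h import *
s=manip.read_state();print(s["wrist_force"],s["moment"],s["finger_gap"]*94,s["tcp_pos"])
E
```

```text
t: 4.7
tcp_pos: [542.1, -248.3, 185.5]
tcp_rot: [0.994, 0.113, 0.001, -0.0]
wrist_force: [-0.9, 1.6, 6.2]
finger_gap: 0.294
grip_force: 8.0
t: 5.1
tcp_pos: [542.1, -248.3, 185.5]
tcp_rot: [0.994, 0.113, 0.001, -0.0]
wrist_force: [-0.1, 1.4, 6.6]
finger_gap: 0.28
grip_force: 45.0
[-0.06531832  1.36394304  6.61041983] [ 0.35878016  0.16467438 -0.01950188] 26.29556816790883 [ 542.13302244 -248.34954326  185.53414299]
```

Gripped, with a small lateral force. Lifting gently below the earliest possible stop height.

In the tool's units: -1 mm is -0.02.

```bash
echo '0 0 -0.02 0 0 0 0.2 | 0 0 -0.02 0 0 0 0.2 | 0 0 -0.02 0 0 0 0.2 | 0 0 0 0 0 0 0.2 | 0 0 0 0 0 0 0.2' > m.json && python3 steer.py m.json; echo '0 0 -0.04 0 0 0 0.2 | 0 0 -0.04 0 0 0 0.2 | 0 0 -0.04 0 0 0 0.2 | 0 0 0 0 0 0 0.2 | 0 0 0 0 0 0 0.2 | 0 0 0 0 0 0 0.2' > m.json && python3 steer.py m.json; echo '0 0 -0.04 0 0 0 0.2 | 0 0 -0.04 0 0 0 0.2 | 0 0 -0.04 0 0 0 0.2 | 0 0 0 0 0 0 0.2 | 0 0 0 0 0 0 0.2 | 0 0 0 0 0 0 0.2' > m.json && python3 steer.py m.json; python3 - <<'E'
from h import *
c=cam.capture("wrist"); cv2.imwrite("pics/w3.png",c["color"][:,:,::-1])
s=manip.read_state();print(s["wrist_force"],s["moment"],s["finger_gap"]*94,s["tcp_pos"])
E
```

```text
t: 5.6
tcp_pos: [540.9, -248.2, 186.1]
tcp_rot: [0.994, 0.113, -0.001, -0.001]
wrist_force: [-0.2, -0.5, -3.9]
finger_gap: 0.285
grip_force: 45.0
t: 6.2
tcp_pos: [541.7, -248.6, 193.6]
tcp_rot: [0.994, 0.113, 0.0, -0.0]
wrist_force: [0.0, 0.5, -4.4]
finger_gap: 0.283
grip_force: 45.0
t: 6.8
tcp_pos: [541.8, -248.7, 199.6]
tcp_rot: [0.994, 0.113, 0.0, 0.0]
wrist_force: [-0.2, 1.3, -3.4]
finger_gap: 0.279
grip_force: 45.0
[ 0.23466238  0.85366032 -3.96934888] [ 0.22044708 -0.07618882  0.03848825] 25.888288619395365 [ 541.74783197 -248.67179244  199.51839295]
```

View pics/w3.png

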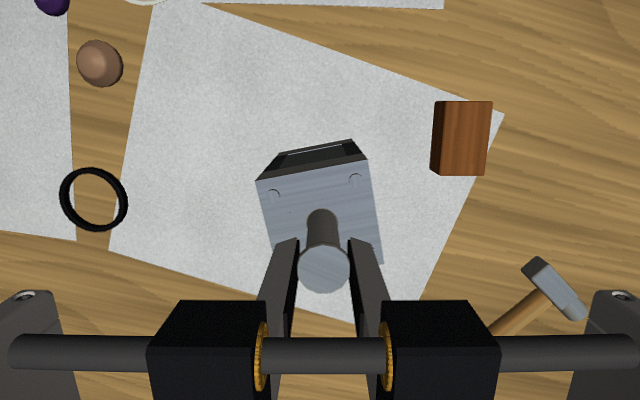

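The head, at about (324,268), is held centrally and the punch has risen. The load is about 4 N, which is its weight. I'll feel for the stop in small steps.

```bash
for i in 1; do :; done; echo '0 0 -0.03 0 0 0 0.2 | 0 0 -0.03 0 0 0 0.2 | 0 0 0 0 0 0 0.2 | 0 0 0 0 0 0 0.2' > m.json && python3 steer.py m.json | grep -E 'pos|wrist|gap'; echo '0 0 -0.03 0 0 0 0.2 | 0 0 -0.03 0 0 0 0.2 | 0 0 0 0 0 0 0.2 | 0 0 0 0 0 0 0.2' > m.json && python3 steer.py m.json| grep -E 'pos|wrist|gap'; echo '0 0 -0.03 0 0 0 0.2 | 0 0 0 0 0 0 0.2 | 0 0 0 0 0 0 0.2 | 0 0 0 0 0 0 0.2' > m.json && python3 steer.py m.json| grep -E 'pos|wrist|gap'
```

```text
tcp_pos: [541.8, -248.7, 202.6]
wrist_force: [0.0, 0.8, -3.7]
finger_gap: 0.279
tcp_pos: [541.8, -248.7, 205.6]
wrist_force: [0.2, 0.9, -4.1]
finger_gap: 0.276
tcp_pos: [541.7, -248.7, 207.0]
wrist_force: [0.6, -0.3, -4.4]
finger_gap: 0.279
```

```bash
echo '0 0 -0.02 0 0 0 0.2 | 0 0 -0.02 0 0 0 0.2 | 0 0 0 0 0 0 0.2 | 0 0 0 0 0 0 0.2' > m.json && python3 steer.py m.json | grep -E 'pos|wrist|gap'; echo '0 0 -0.02 0 0 0 0.2 | 0 0 -0.02 0 0 0 0.2 | 0 0 0 0 0 0 0.2 | 0 0 0 0 0 0 0.2' > m.json && python3 steer.py m.json| grep -E 'pos|wrist|gap'; echo '0 0 -0.02 0 0 0 0.2 | 0 0 -0.02 0 0 0 0.2 | 0 0 0 0 0 0 0.2 | 0 0 0 0 0 0 0.2' > m.json && python3 steer.py m.json| grep -E 'pos|wrist|gap'
```

```text
tcp_pos: [541.5, -248.5, 208.6]
wrist_force: [-0.1, 0.7, -6.3]
finger_gap: 0.276
tcp_pos: [541.5, -248.5, 210.6]
wrist_force: [0.5, -0.1, -7.4]
finger_gap: 0.279
tcp_pos: [541.5, -248.5, 212.6]
wrist_force: [-0.1, 0.1, -10.1]
finger_gap: 0.282
```

The load has gone from 4 to 10 N with the slope of the spring, so it is about 5 mm into the stop, mid-band. I'll hold still and check.

```bash
echo '0 0 0 0 0 0 0.2 | 0 0 0 0 0 0 0.2 | 0 0 0 0 0 0 0.2 | 0 0 0 0 0 0 0.2 | 0 0 0 0 0 0 0.2 | 0 0 0 0 0 0 0.2 | 0 0 0 0 0 0 0.2 | 0 0 0 0 0 0 0.2' > m.json && python3 steer.py m.json; python3 - <<'E'
from h import *
f=[]
for i in range(6):
    c=cam.capture("wrist"); s=manip.read_state(); f.append(s["wrist_force"])
print(np.mean(f,0),s["tcp_pos"],s["dq"].round(4),s["moment"])
v,u=np.mgrid[0:400,0:640]; P=unproj(c,np.c_[u.ravel(),v.ravel()])
m=(abs(P[:,2]-216)<9)&(np.hypot(P[:,0]-541.5,P[:,1]+249)<11); print(m.sum(),np.median(P[m],axis=0))
E
```

```text
t: 10.05
tcp_pos: [541.7, -248.6, 212.9]
tcp_rot: [0.994, 0.113, -0.0, -0.0]
wrist_force: [-0.1, 0.6, -9.1]
finger_gap: 0.279
grip_force: 45.0
[-9.67886047e-03  1.10361156e+00 -9.92966408e+00] [ 541.67205737 -248.6060555   212.94441218] [ 0.0017  0.0011 -0.0009 -0.0003  0.0004 -0.0016] [ 0.21684573 -0.04616973 -0.03014051]
1385 [ 541.68955737 -248.93485789  218.26490033]
```

```bash
python3 -c "
from bench import manip, cam, workorder
print(workorder.sign_off())"
```

```text
the job is handed in; nothing more can be done
None
```

I drew the large punch up about 27 mm and handed in the job with it held still in the gripper, about 5 mm into the spring stop, pulling about 6 N more than its weight; nothing else was touched, and sign-off printed no verdict.

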